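Prime a sprung feeder track to its mark

TASK

Prime the feeder that has the wider slide track: with a fingertip, press down the black pad on its spring-backed corner until its pointer lies on the broad index mark of the scale, without running clearly past it, and keep it there for about a second. Then let go so that the track springs all the way back up. Leave the narrow feeder unpressed and all the loose parts where they are; nothing is to be picked up.

Things in the scene. Friction and masses are not known exactly. Their poses are not given: they have to be found in the camera images.
- wide_pad (a point): Press pad of the WIDE feeder: black domed cap 37 mm across on a sprung corner beside the track's low, far end. Origin: top of the dome, about 100 mm above the table at rest; z axis square to the track (leaning 0.2 rad, 0.34 when bottomed). Press straight down: travel 26 mm, about 3 N to start, 11 N at the bottom; springs back. Stands above the track walls, 39 mm from its centre.
- wide_feeder: The wide feeder, fixed to the table: aluminium base plate 255 x 255 x 8 mm with a wooden slide track, 60 mm wide inside, that tilts about its high end (110 mm up, near the robot, 190 mm from the pad) down towards a wooden stop. Origin: under the track's middle, on the table; x along the track to its low end, pad on the +y side, gauge on the -y side.
- wide_pointer_tip (a point): Tip of the wide feeder's thin black pointer, which swings level over a white gauge face (116 x 100 mm, 54 mm up) on the other side of the track from the pad. The tip is 70 mm from its pivot and moves about 2.9 mm for each mm the pad goes down, towards the track's low end.
- wide_mark (a point): Scale mark of the wide feeder: where the pointer tip crosses the one broad dark index bar (8 mm wide, 20 mm long, small block at its outer end), 70 mm from the pointer's pivot, 4 mm below the pointer. Set elsewhere each time; the pad goes down about 6 to 21 mm to reach it. Its x axis points the way the tip moves when the pad is pressed.
- wide_pointer (a joint): Swing of the wide feeder's pointer: 0 rad at rest, growing as the pad is pressed, to 1.12 rad at the bottom stop.
- narrow_pad (a point): The same pad on the NARROW feeder (slide track 26 mm wide inside, otherwise alike, with the same pointer and mark): not to be pressed. Origin on top of the dome.
- narrow_pointer (a joint): Swing of the narrow feeder's pointer, 0 rad at rest, growing if its track is pressed.
- heat_sink: Loose black finned heat sink, 40 x 30 x 24 mm, standing on the wide feeder's base plate. Origin: centre of its underside.
- bushing: Loose bronze bushing, a ring 24 mm across and 22 mm high, on the wide feeder's base plate. Origin: centre of its underside.
- dip_switch: Loose blue DIP switch, 22 x 10 x 8 mm, on the narrow feeder's base plate. Origin: centre of its underside.
- reel_hub: Loose white flanged reel hub, 48 mm across and 24 mm high, on the narrow feeder's base plate. Origin: centre of its underside.
- parts_tray: Loose grey tray with three compartments, 110 x 160 x 30 mm, beside the feeders. Origin: centre of its underside.
- screwdriver: Loose screwdriver, 190 mm long, lying beside the feeders. Origin: on its length, at its underside.
- circuit_board: Loose green circuit board, 100 x 140 x 5 mm, lying beyond the feeders. Origin: centre of its underside.

How it is judged (in metres and radians):
On the way:
1. a fingertip on the wide feeder's pad (solid wide_track_c0) holds its pointer on the mark (tip within 7 mm of the mark's middle) for 0.6 s (horizontal distance between wide_pointer_tip and wide_mark below 0.007 m and contact force between the fingers and wide_track_c0 above 1 N), for 0.6 s.
At the end, for the whole second after the job is handed in: The wide feeder's pointer was held on the mark (tip within 7 mm for 0.6 s) by a fingertip on its pad, and is now back at rest (both pointers below 0.06 rad); every loose part is within 15 mm of where it began (value of joint each of wide_pointer, narrow_pointer below 0.06 rad and distance of each of heat_sink, bushing, dip_switch, reel_hub, parts_tray, screwdriver, circuit_board from where it was at the start of the episode below 0.015 m); the robot touches nothing.
It fails at once if the pointer runs more than 16 mm past the mark (x of wide_pointer_tip in the frame of wide_mark above 0.016 m).
It fails at once if the narrow feeder is pressed (value of joint narrow_pointer above 0.15 rad).
It fails at once if a loose part is moved by more than 15 mm or lifted (distance of any of heat_sink, bushing, dip_switch, reel_hub, parts_tray, screwdriver, circuit_board from where it was at the start of the episode above 0.015 m).
It also fails if it takes over 40 s, if anything falls off the work surface, if the arm or the gripper's body presses on something with over 40 N, if the wrist force passes 120 N, or if a joint passes its speed limit or range.

ROBOT

A 6-joint arm with a two-finger parallel gripper is mounted at the origin on the work surface. World frame = base frame: x ahead of the robot, y to its left, z up, the work surface at z = 0. Lengths are in m, angles in degrees, forces in N, time in s.
With the tool pointing down it reaches from about 0.275 to 1 m from the base axis. Payload 8.4 kg.
Tool frame: the origin (TCP) lies between the finger pads; the fingertips stand 22 mm ahead of it and the grasp point (between the pads) lies 3 mm ahead of it; z points along the fingers, y is the line along which they close (so a half turn about z gives the same grasp; the last joint's range is limited). The gripper opens to 85 mm and grips with 20 to 120 N. Pads are 22 mm wide; open, the fingers measure 114 mm over their backs; the gripper's body (76 mm by 85 mm) begins 54 mm behind the grasp point. The pads swing forward as they close: fully open they stand 13 mm farther back than shut.
Start: joints at [-74.622, 20.225, 93.587, -0, 66.188, -0.138], TCP at [0.167, -0.602, 0.253] pointing down, gripper open.
Joint ranges: [-150.9, 150.9], [-52.94, 120.26], [3.33, 152.33], [-74.26, 254.26], [0, 154.13], [-172.89, 172.89]. Speed limits (degrees/s): [127.2, 127.2, 159.86, 180, 180, 180].

INTERFACE

Orientations are given as [roll, pitch, yaw] about the fixed x, y, z axes, in that order (R = Rz(yaw) Ry(pitch) Rx(roll)).
In Python, from station import sensors, viewer, robot gives the robot as it stands.
- The arm moves only by the shell command python3 -m jog 'ROWS'. ROWS is JSON, a list of rows, each an object of numbers: "grip": the finger opening in mm, from 0 to 85.4; "tx", "ty", "tz": the shift along the tool's x, y, z in mm; "rx", "ry", "rz": the turn, a rotation vector about the tool's x, y, z in degrees. In form: [{"grip": .., "tx": .., "ty": .., "tz": .., "rx": .., "ry": .., "rz": ..}, ...]. A call has 1 to 12 rows; each row is the pose to reach, as a shift and turn from the pose commanded when the call began, along the tool's axes at that moment; what a row does not reach only later rows make up. A row lasts 1/8 s, in which the tool goes at most 62.5 mm and 10.7 degrees, less where a joint would pass 70% of its speed; a pose out of reach is approached as far as the arm can. A call with a gripper value outside its range is refused whole. The fingers move at their own pace and stop on an object; the grip force is fixed at half the most. Time passes only in rows, so rows that repeat a pose let the fingers close. It gives the time, the measured TCP pose, the force and the opening at its end, in the units of the state.
- sensors.state(): the state, without advancing time (a new reading comes with each control period).
- viewer.capture(name): name is "scene" or "top"; returns the picture (400x640x3 uint8, red, green, blue); there is no depth.
- viewer.camera_params(name): a dict with "mtx" (3x3 intrinsics, pixels), "cam_to_world" (4x4, takes a point from camera to world coordinates). Camera axes: x right, y down, z forward; pixel columns grow to the right and rows downward; lengths in m; the calibration is good to about 2 mm. A picture is of the moment at which its call begins. camera_params takes no time and is no camera call.
- robot.hand_in(): hands the job in, once; it reports no verdict.
The state is a dict: "time": time; "qpos": joint angles; "joint_vel": joint speeds; "joint_efforts": joint torques, N m; "position": TCP position; "orientation": TCP orientation; "contact_force": force on the tool from outside, world axes, zero at the start; "torque": the same for the moment, N m; "gripper_width": opening from 0.0 (shut) to 1.0 (fully open).
Only numpy, scipy, OpenCV 4.12 (cv2) and the standard library are available. Lean on these libraries where they do the work, as an engineer would, in place of code of your own. Each camera call takes 0.05 s, during which the arm holds its last target. There are 200 camera calls.

## Working session

There is one attempt and no reset: what is moved stays moved. The work goes in short steps, Python scripts to look and compute and a shell command to move; the robot and the scene stay as the last step left them, time stands still between calls to the robot, and variables do not carry over. Pictures are saved under pics/ and viewed, on a budget of 10 in all, crops included, one or two more only if the job needs it, and the job is handed in when it is done.

```bash
mkdir -p pics
cat > h.py <<'E'
import numpy as np,cv2
from station import sensors,viewer,robot
def shot(n,f):
    im=viewer.capture(n); cv2.imwrite('pics/'+f,im[:,:,::-1]); return im
def ray(n,u,v,z):
    p=viewer.camera_params(n);K=np.array(p['mtx']);T=np.array(p['cam_to_world'])
    d=T[:3,:3]@np.linalg.solve(K,[u,v,1.]);o=T[:3,3]
    return o+d*(z-o[2])/d[2]
def proj(n,P):
    p=viewer.camera_params(n);K=np.array(p['mtx']);T=np.linalg.inv(np.array(p['cam_to_world']))
    c=K@(T[:3,:3]@np.array(P)+T[:3,3]);return c[:2]/c[2]
E
python3 - <<'E'
from h import *
shot('scene','s0.png');shot('top','t0.png')
for n in('scene','top'):
    print(n,np.round(viewer.camera_params(n)['cam_to_world'],3).tolist(),np.round(viewer.camera_params(n)['mtx'],1).tolist())
print(sensors.state())
E
```

```text
scene [[-0.048, 0.773, -0.633, 1.369], [0.999, 0.028, -0.042, 0.023], [-0.015, -0.634, -0.773, 1.111], [0.0, 0.0, 0.0, 1.0]] [[510.2, 0.0, 318.1], [0.0, 510.2, 201.3], [0.0, 0.0, 1.0]]
top [[0.006, -0.999, 0.042, 0.508], [-1.0, -0.006, 0.01, -0.034], [-0.01, -0.042, -0.999, 1.368], [0.0, 0.0, 0.0, 1.0]] [[382.3, 0.0, 318.5], [0.0, 382.3, 198.9], [0.0, 0.0, 1.0]]
{'time': 0.1, 'qpos': array([-7.46237908e+01,  2.02577518e+01,  9.36257481e+01,  1.07766351e-03,
        6.61889320e+01, -1.37961135e-01]), 'joint_vel': array([ 0.02216649, -0.19918104, -0.08199534,  0.00694856,  0.03762548,
       -0.11756603]), 'joint_efforts': array([-6.62423963e-05, -6.06357193e+01, -3.42819786e+01,  1.78893691e-05,
        3.91371883e-03,  3.08632889e-05]), 'position': array([ 0.16706363, -0.60182798,  0.25263813]), 'orientation': array([-1.79927571e+02, -1.15978766e-03,  1.55137339e+01]), 'contact_force': array([-0.74440593,  0.02597604, -0.61673567]), 'torque': array([-0.00163114, -0.00472572,  0.00314573]), 'gripper_width': 0.9981248742633299}
```

View pics/t0.png

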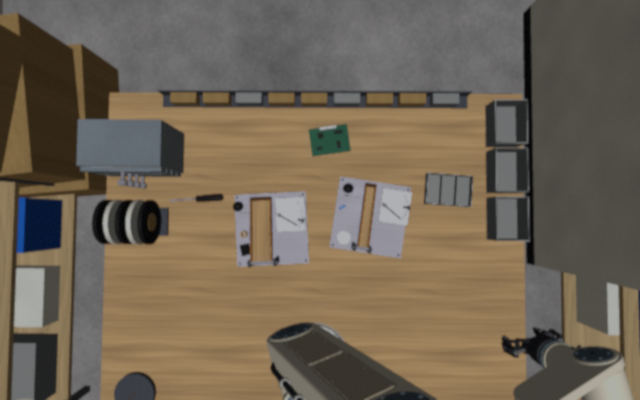

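View pics/s0.png

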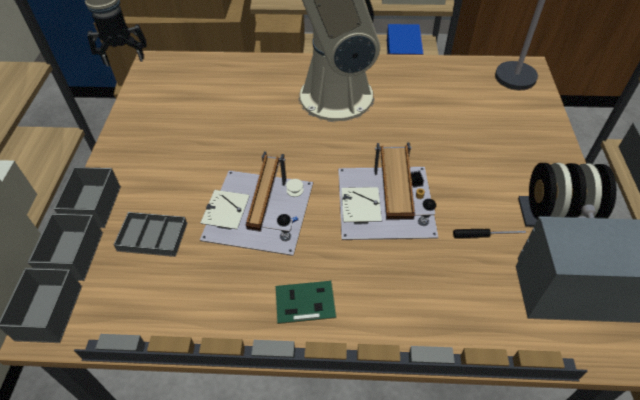

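The wide feeder is the left one in the top view, with its pad near top (238,206) and scene (429,205). Its gauge is near top (289,214) and scene (361,205). Next I'll enlarge both views.

Run:
```python
from h import *
s=cv2.imread('pics/s0.png');t=cv2.imread('pics/t0.png')
a=cv2.resize(s[155:245,330:445],None,fx=6,fy=6,interpolation=cv2.INTER_CUBIC)[:, :690]
b=cv2.resize(t[185:270,228:314],None,fx=6,fy=6,interpolation=cv2.INTER_CUBIC)
cv2.imwrite('pics/z_s.png',a);cv2.imwrite('pics/z_t.png',b)
# pad blob
for n,im,(x0,x1,y0,y1) in(('scene',s,(420,440,196,214)),('top',t,(230,246,198,215))):
    g=cv2.cvtColor(im,cv2.COLOR_BGR2GRAY)[y0:y1,x0:x1];m=(g<60).astype(np.uint8)
    k,l,st,c=cv2.connectedComponentsWithStats(m);i=1+np.argmax(st[1:,4]);u,v=c[i]+[x0,y0]
    print(n,u,v,st[i],ray(n,u,v,.095))
```

```text
scene 428.9734513274336 204.1150442477876 [  3   3  13  11 113] [0.53666489 0.25078716 0.095     ]
top 237.50943396226415 205.9245283018868 [ 4  4  8  8 53] [0.53658359 0.24903758 0.095     ]
```

View pics/z_s.png

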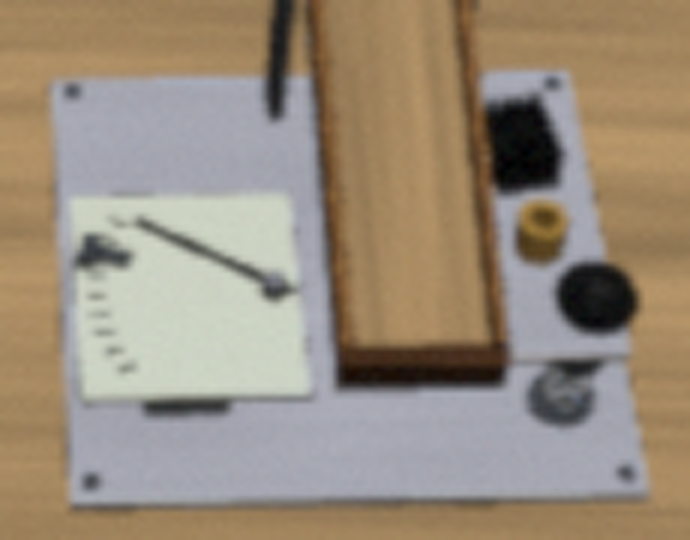

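View pics/z_t.png

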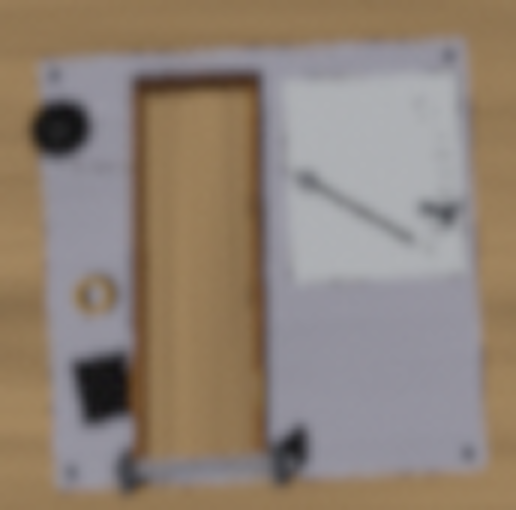

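```bash
cat > g.py <<'E'
from h import *
s=cv2.imread('pics/s0.png')
P=lambda x,y,z: ray('scene',330+x/6-.42,155+y/6-.42,z)[:2]
piv,tip=P(275,285,.058),P(137,218,.058)
print('piv',piv,'tip',tip,'len',np.hypot(*(tip-piv)))
ang=lambda p:np.arctan2(*(p-piv)[::-1])
for q in((130,258),(105,254),(80,250)):
    m=P(*q,.054);print('mark',m,np.hypot(*(m-piv)),'angle deg from tip',np.degrees(ang(m)-ang(tip)))
# top
Q=lambda x,y,z: ray('top',228+x/6-.42,185+y/6-.42,z)[:2]
piv,tip=Q(308,180,.058),Q(415,243,.058);print('top',piv,tip)
for q in((420,208),(435,211),(460,212)):
    m=Q(*q,.054);print('mark',m,np.hypot(*(m-piv)),np.degrees(ang(m)-ang(tip)))
E
python3 g.py; python3 -m jog '[{"grip":0,"tx":584,"ty":-722},{"grip":0,"tx":584,"ty":-722},{"grip":0,"tx":584,"ty":-722},{"grip":0,"tx":584,"ty":-722},{"grip":0,"tx":584,"ty":-722},{"grip":0,"tx":584,"ty":-722},{"grip":0,"tx":584,"ty":-722},{"grip":0,"tx":584,"ty":-722},{"grip":0,"tx":584,"ty":-722},{"grip":0,"tx":584,"ty":-722},{"grip":0,"tx":584,"ty":-722},{"grip":0,"tx":584,"ty":-722}]'
```

```text
piv [0.50452327 0.11789224] tip [0.46763067 0.0565864 ] len 0.07155046469675386
mark [0.48793362 0.05371977] 0.06628213563205734 angle deg from tip 16.544092623162427
mark [0.48600146 0.04249123] 0.0776425795545809 angle deg from tip 17.237557612930374
mark [0.48406451 0.03123491] 0.08903961454720667 angle deg from tip 17.755052042654768
top [0.50858794 0.11459251] [0.47306157 0.05312181]
mark [0.49296901 0.05069467] 0.06577905456530272 16.289521310071212
mark [0.49130795 0.04208941] 0.07453386770699352 16.61985655181461
mark [0.49082617 0.02776952] 0.08862117304745305 18.463600593509284schema error: expected keys grip, tx, ty, tz, rx, ry, rz
```

The two views agree that the mark is about 17° from the resting pointer, which is about 7 mm of pad travel. The jog was refused because every row needs all the keys.

```bash
python3 -m jog '[{"grip":0,"tx":584,"ty":-722,"tz":0,"rx":0,"ry":0,"rz":0},{"grip":0,"tx":584,"ty":-722,"tz":0,"rx":0,"ry":0,"rz":0},{"grip":0,"tx":584,"ty":-722,"tz":0,"rx":0,"ry":0,"rz":0},{"grip":0,"tx":584,"ty":-722,"tz":0,"rx":0,"ry":0,"rz":0},{"grip":0,"tx":584,"ty":-722,"tz":0,"rx":0,"ry":0,"rz":0},{"grip":0,"tx":584,"ty":-722,"tz":0,"rx":0,"ry":0,"rz":0},{"grip":0,"tx":584,"ty":-722,"tz":0,"rx":0,"ry":0,"rz":0},{"grip":0,"tx":584,"ty":-722,"tz":0,"rx":0,"ry":0,"rz":0},{"grip":0,"tx":584,"ty":-722,"tz":0,"rx":0,"ry":0,"rz":0},{"grip":0,"tx":584,"ty":-722,"tz":0,"rx":0,"ry":0,"rz":0},{"grip":0,"tx":584,"ty":-722,"tz":0,"rx":0,"ry":0,"rz":0},{"grip":0,"tx":584,"ty":-722,"tz":0,"rx":0,"ry":0,"rz":0}]'
```

```text
time: 1.6
position: [0.466, 0.088, 0.2533]
orientation: [180.0, -0.0, 15.5]
contact_force: [1.3, -0.6, -0.2]
gripper_width: 0.003
```

```bash
python3 -m jog '[{"grip":0,"tx":112,"ty":-138,"tz":0,"rx":0,"ry":0,"rz":0},{"grip":0,"tx":112,"ty":-138,"tz":0,"rx":0,"ry":0,"rz":0},{"grip":0,"tx":112,"ty":-138,"tz":0,"rx":0,"ry":0,"rz":0},{"grip":0,"tx":112,"ty":-138,"tz":50,"rx":0,"ry":0,"rz":0},{"grip":0,"tx":112,"ty":-138,"tz":80,"rx":0,"ry":0,"rz":0},{"grip":0,"tx":112,"ty":-138,"tz":103,"rx":0,"ry":0,"rz":0},{"grip":0,"tx":112,"ty":-138,"tz":103,"rx":0,"ry":0,"rz":0},{"grip":0,"tx":112,"ty":-138,"tz":103,"rx":0,"ry":0,"rz":0}]'
python3 - <<'E'
from h import *
shot('scene','s1.png');print(sensors.state()['position'],sensors.state()['contact_force'])
s=cv2.imread('pics/s1.png');cv2.imwrite('pics/z1.png',cv2.resize(s[145:245,330:460],None,fx=6,fy=6,interpolation=cv2.INTER_CUBIC))
E
```

```text
time: 2.6
position: [0.5371, 0.2489, 0.151]
orientation: [-180.0, -0.0, 15.5]
contact_force: [0.4, 1.0, 0.2]
gripper_width: -0.004
[0.53732446 0.24899762 0.15141765] [ 0.1009491  -0.53311993  0.23051485]
```

View pics/z1.png

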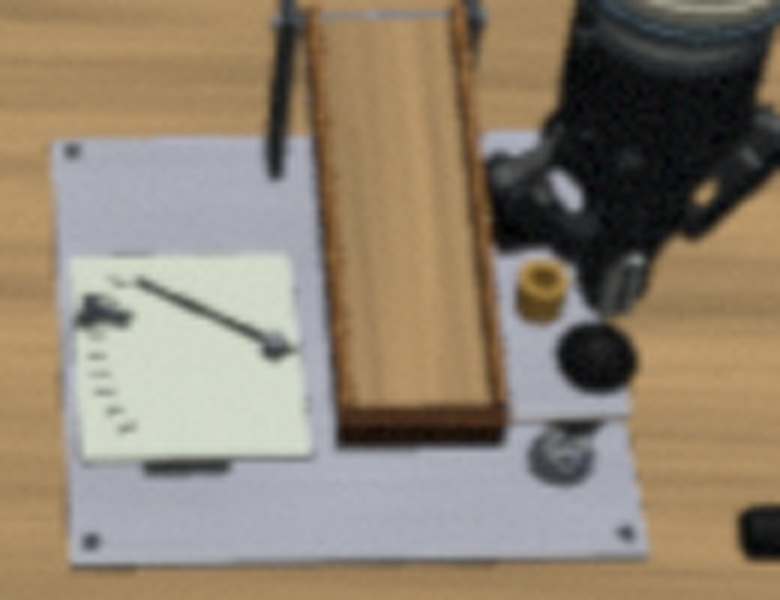

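The shut fingertip hangs just above and behind the pad in the image, with the fingertip at zoom (612,312) and the pad at (597,357), as expected 28 mm above it. The gauge stays visible, so I'll lower until contact.

```bash
python3 -c "
from h import *
print(proj('scene',[.5373,.249,.129])*6-[1980,870])"
python3 -m jog '[{"grip":0,"tx":0,"ty":0,"tz":12,"rx":0,"ry":0,"rz":0},{"grip":0,"tx":0,"ty":0,"tz":22,"rx":0,"ry":0,"rz":0},{"grip":0,"tx":0,"ty":0,"tz":25,"rx":0,"ry":0,"rz":0},{"grip":0,"tx":0,"ty":0,"tz":25,"rx":0,"ry":0,"rz":0}]'
python3 -m jog '[{"grip":0,"tx":0,"ty":0,"tz":2,"rx":0,"ry":0,"rz":0},{"grip":0,"tx":0,"ty":0,"tz":3,"rx":0,"ry":0,"rz":0},{"grip":0,"tx":0,"ty":0,"tz":3,"rx":0,"ry":0,"rz":0}]'
python3 -m jog '[{"grip":0,"tx":0,"ty":0,"tz":2,"rx":0,"ry":0,"rz":0},{"grip":0,"tx":0,"ty":0,"tz":3,"rx":0,"ry":0,"rz":0},{"grip":0,"tx":0,"ty":0,"tz":3,"rx":0,"ry":0,"rz":0}]'
```

```text
[602.15663134 304.36737954]
time: 3.15
position: [0.5365, 0.2487, 0.1249]
orientation: [180.0, 0.0, 15.5]
contact_force: [0.4, 0.3, -0.1]
gripper_width: 0.001
time: 3.52
position: [0.5369, 0.2489, 0.1226]
orientation: [-180.0, -0.0, 15.5]
contact_force: [0.8, -0.5, 3.5]
gripper_width: -0.0
time: 3.9
position: [0.5368, 0.2488, 0.1193]
orientation: [-180.0, -0.0, 15.5]
contact_force: [0.5, 0.7, 4.4]
gripper_width: -0.001
```

```bash
python3 -m jog '[{"grip":0,"tx":0,"ty":0,"tz":1,"rx":0,"ry":0,"rz":0},{"grip":0,"tx":0,"ty":0,"tz":2,"rx":0,"ry":0,"rz":0},{"grip":0,"tx":0,"ty":0,"tz":2,"rx":0,"ry":0,"rz":0}]'
python3 - <<'E'
from h import *
shot('scene','s2.png')
s=cv2.imread('pics/s2.png');cv2.imwrite('pics/z2.png',cv2.resize(s[155:245,330:445],None,fx=6,fy=6,interpolation=cv2.INTER_CUBIC))
E
```

```text
time: 4.28
position: [0.5367, 0.2488, 0.1173]
orientation: [-180.0, -0.0, 15.5]
contact_force: [-0.3, 0.3, 4.2]
gripper_width: 0.001
```

View pics/z2.png

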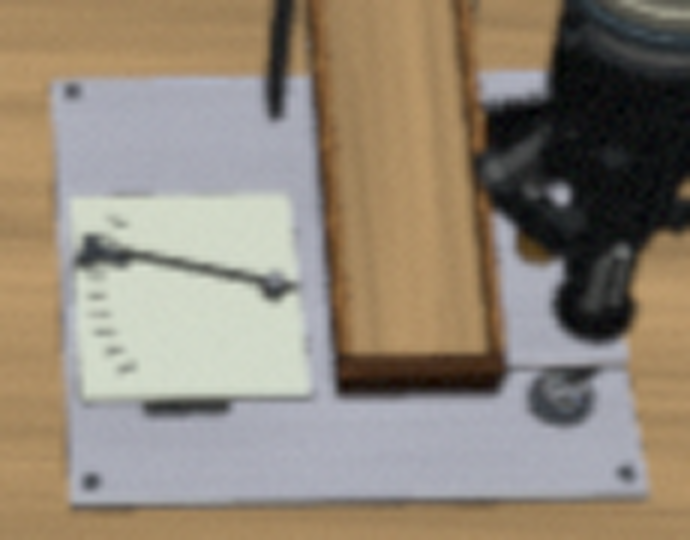

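The pointer line now runs into the broad bar, from the pivot at (275,285) to about (130,253). I'll check the angle numerically.

Run:
```python
from h import *
P=lambda x,y,z: ray('scene',330+x/6-.42,155+y/6-.42,z)[:2]
piv,tip=P(275,285,.058),P(137,218,.058)
a=lambda p:np.degrees(np.arctan2(*(p-piv)[::-1])-np.arctan2(*(tip-piv)[::-1]))
im=cv2.imread('pics/s2.png');g=cv2.cvtColor(im,cv2.COLOR_BGR2GRAY)
pts=[]
for u in range(355,372):
    w=255-g[189:206,u].astype(float);w=np.clip(w-np.median(w)-25,0,None)
    if w.sum()>0: pts.append((u,189+(w*np.arange(len(w))).sum()/w.sum()))
f=cv2.fitLine(np.float32(pts),cv2.DIST_HUBER,0,.01,.01).ravel();print(f)
q=[ray('scene',f[2]+k*f[0],f[3]+k*f[1],.058)[:2] for k in(-8,8)]
d=q[0]-q[1]; d*=np.sign(-d[1]); print('pointer now',np.degrees(np.arctan2(d[1],d[0])-np.arctan2(*(tip-piv)[::-1])),a(P(130,253,.058)))
```

```text
[9.8037755e-01 1.9712898e-01 3.6300000e+02 1.9923763e+02]
pointer now 18.314914973689408 16.928528112215947
```

The pointer reads 17–18° and the mark 16.5–17.5°, so it's within about 1–2 mm of the mark. I'll hold for over a second, then lift off and check the image.

```bash
python3 -m jog '[{"grip":0,"tx":0,"ty":0,"tz":0,"rx":0,"ry":0,"rz":0},{"grip":0,"tx":0,"ty":0,"tz":0,"rx":0,"ry":0,"rz":0},{"grip":0,"tx":0,"ty":0,"tz":0,"rx":0,"ry":0,"rz":0},{"grip":0,"tx":0,"ty":0,"tz":0,"rx":0,"ry":0,"rz":0},{"grip":0,"tx":0,"ty":0,"tz":0,"rx":0,"ry":0,"rz":0},{"grip":0,"tx":0,"ty":0,"tz":0,"rx":0,"ry":0,"rz":0},{"grip":0,"tx":0,"ty":0,"tz":0,"rx":0,"ry":0,"rz":0},{"grip":0,"tx":0,"ty":0,"tz":0,"rx":0,"ry":0,"rz":0},{"grip":0,"tx":0,"ty":0,"tz":0,"rx":0,"ry":0,"rz":0},{"grip":0,"tx":0,"ty":0,"tz":0,"rx":0,"ry":0,"rz":0}]'
python3 -c "
from h import *
a=shot('scene','s3.png')[185:235,335:386].astype(int);b=cv2.imread('pics/s2.png')[185:235,335:386,::-1].astype(int);print('gauge change',abs(a-b).max())"
python3 -m jog '[{"grip":0,"tx":0,"ty":0,"tz":-5,"rx":0,"ry":0,"rz":0},{"grip":0,"tx":0,"ty":0,"tz":-12,"rx":0,"ry":0,"rz":0},{"grip":0,"tx":0,"ty":0,"tz":-40,"rx":0,"ry":0,"rz":0},{"grip":0,"tx":0,"ty":0,"tz":-90,"rx":0,"ry":0,"rz":0},{"grip":0,"tx":0,"ty":0,"tz":-130,"rx":0,"ry":0,"rz":0},{"grip":0,"tx":0,"ty":0,"tz":-130,"rx":0,"ry":0,"rz":0},{"grip":0,"tx":0,"ty":0,"tz":-130,"rx":0,"ry":0,"rz":0}]'
python3 -c "
from h import *
shot('scene','s4.png');s=cv2.imread('pics/s4.png');cv2.imwrite('pics/z4.png',cv2.resize(s[150:330,100:500],None,fx=2,fy=2,interpolation=cv2.INTER_CUBIC))
o=cv2.imread('pics/s0.png').astype(int);d=abs(s-o).max(2)
print('gauge',d[185:235,335:386].max(),'wide parts',d[165:215,408:440].max(),'narrow',d[165:255,200:315].max(),'tray',d[205:260,110:190].max(),'pcb',d[275:330,270:340].max(),'driver',d[225:242,450:525].max())"
```

```text
time: 5.58
position: [0.5367, 0.2488, 0.1173]
orientation: [-180.0, -0.0, 15.5]
contact_force: [0.4, 0.6, 4.3]
gripper_width: -0.0
gauge change 18
time: 6.5
position: [0.536, 0.2484, 0.2468]
orientation: [180.0, 0.1, 15.5]
contact_force: [-0.3, 0.3, -1.0]
gripper_width: 0.001
gauge 12 wide parts 152 narrow 16 tray 10 pcb 11 driver 15
```

View pics/z4.png

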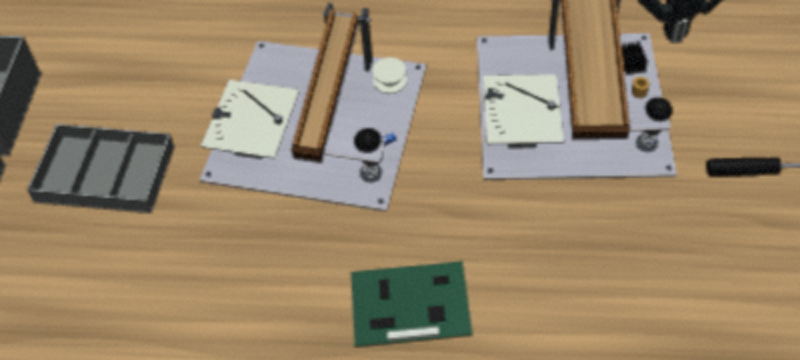

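The pointer is back at rest: the gauge crop matches the start image to within noise, and the parts are in place. The 152 difference in the wide-parts crop comes from the gripper in that window (zoom ~(675,30)), while the heat sink and bushing look unchanged at (633,57) and (640,87).

```bash
python3 -c "
from station import robot;print(robot.hand_in())"
```

```text
the job is handed in; nothing more can be done
None
```

I pressed the wide feeder's pad with the shut fingertips, held its pointer on the broad mark for about 1.3 s, then lifted clear and handed the job in at about 6.6 s.

- **On the mark:** one reading put the pointer about 17–18° from rest and the mark at 16.5–17.5°, so about 1–2 mm at the tip. Contact force was about 4.3 N, and the gauge image did not change during the hold beyond noise.
- **After release:** the wide gauge, narrow feeder, tray, board and screwdriver crops matched the start image to within noise, so the pointers are back at rest.
- **Check that disagreed:** the crop around the heat sink and bushing differed from the start image. The raised gripper was in that crop, so I judged those two by eye, and they looked unmoved.
- **Refused command:** my first jog command was rejected for missing keys, and nothing moved.

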